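# Tip two pipette-tip boxes back onto their bases

## Task

Two pipette-tip boxes have been left standing on end, so their lids face sideways. Without gripping or lifting them, gently push each one over with the fingertips, so that both end up right way up, flat on their bases on the worktop with the lid on top, near where they stood. Leave everything else as it is.

Things in the scene. Friction and masses are not known exactly. Their poses are not given: they have to be found in the camera images.
- tip_carton_center (a point): Centre of the first tip box: closed, 68 x 110 x 70 mm along its own x, y, z; lower half beige, upper half (lid) blue; rigid. Its z axis points from its base out through its lid. At the start it stands on a 68 x 70 mm end, 110 mm tall, this point 55 mm up, z level and pointing where the lid faces. Right way up, z points up and this point is 35 mm above the worktop.
- tip_carton: The same box; origin at the middle of its base face, axes as above. About 0.2 kg, friction varies. A light push (1 to 2 N) high on the lid face, towards the base side, tips it about the far lower edge; past about 33 degrees (50 mm of level travel, 25 mm below its top) it falls onto its base by itself. Pushed low down it slides instead.
- tip_box_center (a point): Centre of the second tip box: 68 x 122 x 69 mm along its own x, y, z; purple base, clear lid that is fixed shut; rigid. Its z axis points from its base out through its lid. At the start it stands on a 68 x 69 mm end, 122 mm tall, this point 61 mm above the worktop, z level and pointing where the lid faces. Right way up, z points up and this point is 35 mm up.
- tip_box: The same box; origin at the middle of its base face, axes as above. About 0.2 kg; tips in the same way as the first. One box stands to the left and one to the right of the middle; which is which varies, and so does the way they are turned.
- vial: Bystander, to be left alone: small clear vial with a white cap, 43 mm wide, 73 mm tall; origin at the centre of its underside.
- assay_box: Bystander: white carton with a label, 70 x 116 x 75 mm, lying right way up near the back; origin at the centre of its underside.
- culture_tub: Bystander: small white plastic jar with a yellow screw lid, 68 mm wide, 74 mm tall, near the back; origin at the centre of its underside.
- reagent_bottle: Bystander: squat white bottle with a white cap, 78 mm wide, 103 mm tall, near the back; origin at the centre of its underside.
- tube_rack: Bystander: orange-red micro-tube rack holding small tubes, 52 x 112 x 46 mm, near the back; origin at the centre of its underside.
Not all that is in view belongs to the job. Of the things that look like the tip_box, the middle-sized one is meant.

How it is judged:
By the outcome, as a careful person would: the job done as asked, in the order asked, and still so for the second after the job is handed in, with the robot touching nothing.
It also fails if it takes over 51 s, if anything falls off the work surface, if the arm or the gripper's body presses on something with over 40 N, if the wrist force passes 120 N, or if a joint passes its speed limit or range.

## Robot

A 7-joint arm with a two-finger parallel gripper is mounted at the origin on a cart in front of the work surface, level with it; the furniture and walls round the work are solid. World frame = base frame: x ahead of the robot, y to its left, z up, the work surface at z = 0. Lengths are in m, angles in rad, forces in N, time in s.
With the tool pointing down it reaches from about 0.35 to 0.9 m from the base axis. Payload 7.2 kg.
Tool frame: the origin (TCP) lies where the fingers leave the gripper's body, on its centre line; the fingertips stand 80 mm ahead of it and the grasp point (between the pads) lies 61 mm ahead of it; z points along the fingers, y is the line along which they close (so a half turn about z gives the same grasp; the last joint's range is limited). The gripper opens to 88 mm and grips with 3 to 60 N. Pads are 20 mm wide; open, the fingers measure 115 mm over their backs; the gripper's body (75 mm by 178 mm) begins 61 mm behind the grasp point.
Start: joints at [1.198, 0.411, -0.013, 1.596, 0.006, 1.134, -0.082], TCP at [0.188, -0.596, 0.303] pointing down, gripper open.
Joint ranges: [-2.95, 2.95], [-0.29, 1.99], [-1.47, 1.44], [0.14, 2.54], [-1.03, 4.17], [0.13, 1.85], [-2.86, 2.86]. Speed limits (rad/s): [2.39, 2.39, 3.01, 3.01, 3.14, 3.14, 3.14].

## Interface

Orientations are given as a 3x3 rotation matrix whose columns are the frame's x, y, z axes.
In Python, from rig import ctrl, get_image, workorder gives the robot as it stands. The module is installed in compiled form; this text tells all that it offers.
- The arm moves only by the tool jog_arm, never from a script. Its argument "motion" is a list of rows, each a list of 5 numbers: the opening, from -1 (shut) to 1 (fully open), then the shift along the tool's x, y, z normalised to -1 to 1, where 1 is 0.4 m, then the turn about the tool's z normalised to -1 to 1, where 1 is 90 degrees. A call has 1 to 20 rows; each row shifts and turns the commanded pose from where the row before left it, along the tool's axes as they then stand; what a row does not reach is not made up. A row lasts 1/10 s, in which the tool goes at most 50 mm and 8.59 degrees, less where a joint would pass 70% of its speed; a pose out of reach is approached as far as the arm can. A call with a number of a shift or a turn outside -1 to 1 is refused whole. A call with a gripper value outside its range is refused whole. The fingers move at their own pace and stop on an object; "newtons" is the grip in N (left out, the last holds). Time passes only in rows, so rows that do not move let the fingers close. It gives the time, the measured TCP pose, the force, the opening and the grip force at its end, in the units of the state.
- ctrl.sense(): the state, without advancing time (a new reading comes with each control period).
- get_image(name): name is "scene" or "top" or "wrist"; returns a dict with "color" (480x640x3 uint8, red, green, blue), "fx", "fy", "cx", "cy" (pixels), "rvec" (rotation vector, rad) and "tvec" (3), from world to camera coordinates, as OpenCV has them. Camera axes: x right, y down, z forward; pixel columns grow to the right and rows downward; lengths in m; the calibration is good to about 2 mm. A picture is of the moment at which its call begins. There is no depth.
- workorder.finish_job(): hands the job in; it is judged then, once.
The state is a dict: "clock": time; "joint_positions": joint angles; "joint_velocities": joint speeds; "tau": joint torques, N m; "eef_pos": TCP position; "tcp_rot": TCP orientation; "ft_force": force on the tool from outside, world axes, zero at the start; "ft_torque": the same for the moment, N m; "width": finger opening in m; "grasp_force": force on a finger pad.
Only numpy, scipy, OpenCV 4.12 (cv2) and the standard library are available. Lean on these libraries where they do the work, as an engineer would, in place of code of your own. Each camera call takes 0.05 s, during which the arm holds its last target. There are 200 camera calls.

## Working session

There is one attempt and no reset: what is moved stays moved. The work goes in short steps, Python scripts to look and compute and a tool call to move; the robot and the scene stay as the last step left them, time stands still between calls to the robot, and variables do not carry over. Pictures are saved under pics/ and viewed, at most 10 in all, crops included, and the job is handed in when it is done.

Besides the shell and the picture viewer there is one more tool, called after ">>>" as name([rows], argument=value, ...), one row to a line, values as JSON. jog_arm: Moves the arm, as the interface text tells. Scaled input: -1 to 1 covers 0.4 m each way for a shift and 90 degrees each way for a turn. Its arguments: {"type":"object","properties":{"motion":{"type":"array"},"newtons":{"type":"number"}},"required":["motion"]}

```bash
mkdir -p pics; cat > h.py <<'E'
import numpy as np, cv2, pickle
from rig import ctrl, get_image, workorder
def snap(n,f):
    d=get_image(n); cv2.imwrite(f'pics/{f}.png',d['color'][:,:,::-1]); pickle.dump(d,open(f'pics/{f}.pkl','wb')); return d
def load(f): return pickle.load(open(f'pics/{f}.pkl','rb'))
def ray(d,u,v):
    R=cv2.Rodrigues(np.array(d['rvec'],float))[0]; t=np.array(d['tvec'],float).ravel()
    r=R.T@np.array([(u-d['cx'])/d['fx'],(v-d['cy'])/d['fy'],1.]); return -R.T@t, r/np.linalg.norm(r)
def onz(d,u,v,z):
    c,r=ray(d,u,v); return c+r*(z-c[2])/r[2]
def tri(a,b):
    (c1,r1),(c2,r2)=ray(*a),ray(*b)
    s=np.linalg.lstsq(np.c_[r1,-r2],c2-c1,rcond=None)[0]; p,q=c1+s[0]*r1,c2+s[1]*r2
    return (p+q)/2,np.linalg.norm(p-q)
E
python3 - <<'E'
from h import *
for n in('scene','top'):
    d=snap(n,n); print(n,ray(d,320,240),d['fx'])
s=ctrl.sense();print(s['eef_pos'],s['tcp_rot'],s['clock'],s['ft_force'])
E
```

```text
scene (array([-0.12674092,  0.24164755,  1.44563877]), array([ 0.44664653, -0.12118965, -0.88646486])) 619.3877653922308
top (array([0.41170788, 0.07195964, 1.34126412]), array([ 0.1772252 , -0.03030723, -0.98370356])) 482.53899082431235
[ 0.18744679 -0.59586829  0.30189132] [[ 9.53895553e-01  3.00138341e-01 -4.99826327e-04]
 [ 3.00138749e-01 -9.53894594e-01  1.35485491e-03]
 [-7.01377261e-05 -1.44240732e-03 -9.99998957e-01]] 0.1 [ 0.07936169 -0.33053024 -0.71310023]
```

View pics/scene.png

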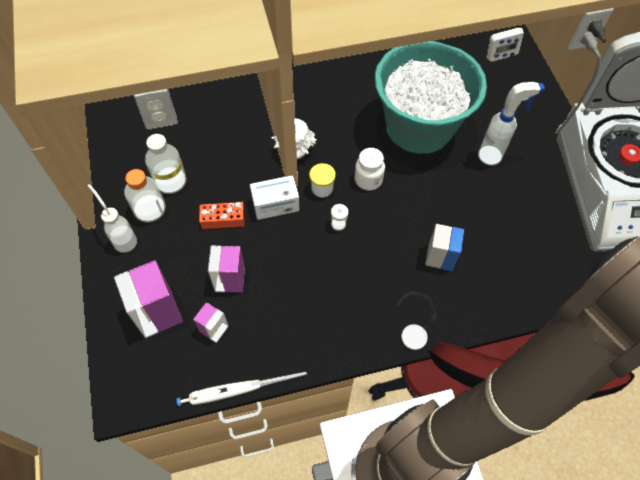

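View pics/top.png

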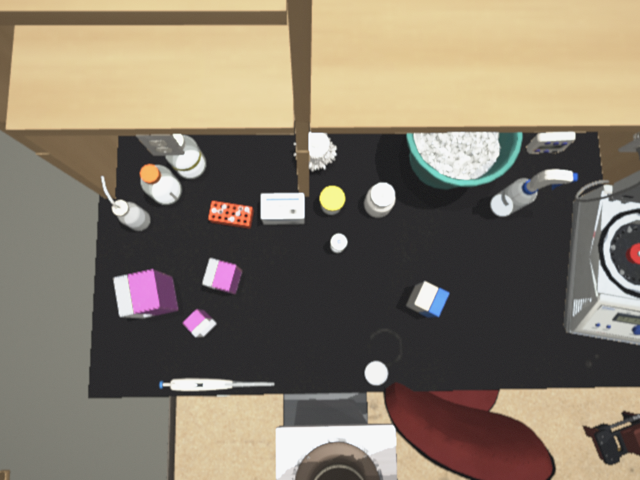

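The scene shows three purple and white boxes: large (top image 145,293), middle (222,276) and small (199,323). The middle one is the tip_box, with its lid facing image-left. The carton is at (428,299), with its blue lid facing right. The vial is at (338,243). Next is a close crop of both boxes in both views.

```bash
python3 - <<'E'
from h import *
def c(f,x,y): return cv2.resize(load(f)['color'][y:y+60,x:x+80,::-1],(400,300),interpolation=cv2.INTER_CUBIC)
cv2.imwrite('pics/crop.png',np.vstack([np.hstack([c('top',185,245),c('scene',190,238)]),np.hstack([c('top',390,270),c('scene',405,216)])]))
E
```

```text
(no output)
```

View pics/crop.png

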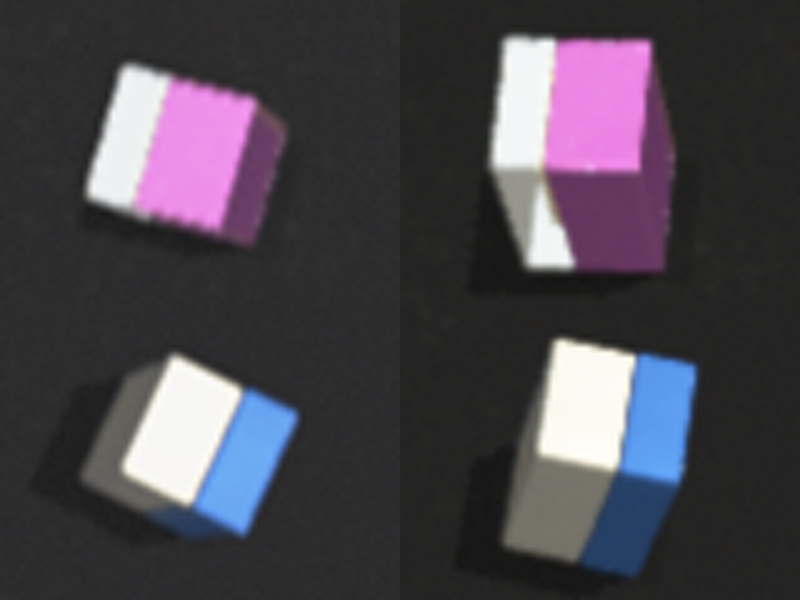

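```bash
python3 - <<'E'
from h import *
T,S=load('top'),load('scene')
def g(n,a,b,oa,ob,h):
    P=[]
    for p,q in zip(a,b):
        X,e=tri((T,oa[0]+p[0]/5,oa[1]+p[1]/5),(S,ob[0]+q[0]/5,ob[1]+q[1]/5)); P.append(X); print(X.round(4),round(e,4), onz(T,oa[0]+p[0]/5,oa[1]+p[1]/5,h).round(4))
    P=np.array(P); Q=np.array([onz(T,oa[0]+p[0]/5,oa[1]+p[1]/5,h) for p in a])
    for M in (P,Q):
        z=(M[0]+M[3]-M[1]-M[2])[:2]/2; x=(M[0]+M[1]-M[2]-M[3])[:2]/2
        print(n,M.mean(0).round(4),'P0-P1 dir deg',np.degrees(np.arctan2(z[1],z[0])).round(1),np.linalg.norm(z),'xdir',np.degrees(np.arctan2(x[1],x[0])).round(1),np.linalg.norm(x))
g('box',[(125,63),(258,98),(222,232),(86,197)],[(103,37),(252,40),(240,170),(92,165)],(185,245),(190,238),.122)
g('car',[(173,54),(298,112),(245,235),(122,168)],[(155,40),(296,64),(282,180),(138,157)],(390,270),(405,216),.110)
for n,uv,z in(('vial',(338,242),.073),('small',(199,323),.05),('big',(145,293),.15),('bigright',(177,300),.0),('assay',(283,208),.075),('rack',(231,214),.046),('weigh',(376,373),0.0)): print(n,onz(T,*uv,z))
E
```

```text
[0.5911 0.3173 0.1164] 0.0033 [0.5897 0.3146 0.122 ]
[0.5716 0.2487 0.1183] 0.0021 [0.5708 0.2472 0.122 ]
[0.5037 0.2662 0.1217] 0.0033 [0.5031 0.2646 0.122 ]
[0.522  0.3334 0.1241] 0.0019 [0.5218 0.3329 0.122 ]
box [0.5471 0.2914 0.1201] P0-P1 dir deg 74.5 0.07045887016725347 xdir -13.8 0.07056544181350458
box [0.5464 0.2898 0.122 ] P0-P1 dir deg 74.5 0.07043021315148303 xdir -14.8 0.07008243424113782
[ 0.5243 -0.2341  0.1024] 0.002 [ 0.5233 -0.2332  0.11  ]
[ 0.493  -0.2964  0.1059] 0.0021 [ 0.4925 -0.2962  0.11  ]
[ 0.4305 -0.2633  0.1149] 0.0012 [ 0.4305 -0.2653  0.11  ]
[ 0.4662 -0.2057  0.0984] 0.0018 [ 0.4654 -0.204   0.11  ]
car [ 0.4785 -0.2499  0.1054] P0-P1 dir deg 60.9 0.06863344415157305 xdir -27.0 0.06765599097441494
car [ 0.4779 -0.2497  0.11  ] P0-P1 dir deg 62.1 0.07028519067236734 xdir -26.6 0.06708893460789593
vial [ 0.6341328  -0.01512419  0.073     ]
small [0.42669847 0.35475061 0.05      ]
big [0.50041033 0.4655766  0.15      ]
bigright [0.49093979 0.4271471  0.        ]
assay [0.72859571 0.1309141  0.075     ]
rack [0.72063135 0.27455619 0.046     ]
weigh [ 0.28458594 -0.11476442  0.        ]
```

>>> jog_arm([
  [-0.25,0.082,-0.0475,0,0],
  [-0.25,0.082,-0.0475,0,0],
  [-0.25,0.082,-0.0475,0,0],
  [-0.25,0.082,-0.0475,0,0],
  [-0.25,0.082,-0.0475,0,0],
  [-0.25,0.082,-0.0475,0,0],
  [-0.25,0.082,-0.0475,0,0],
  [-0.25,0.082,-0.0475,0,0],
  [-0.25,0.082,-0.0475,0,0],
  [-0.25,0.082,-0.0475,0,0],
  [-0.25,0,0,0,-0.0833],
  [-0.25,0,0,0,-0.0833],
  [-0.25,0,0,0,-0.0833],
  [-0.25,0,0,0,-0.0833],
  [-0.25,0,0,0,-0.0833],
  [-0.25,0,0,0,-0.0833],
  [-0.25,0,0,0,0],
  [-0.25,0,0,0,0],
])

```text
clock: 1.9
eef_pos: [0.4432, -0.3166, 0.3024]
tcp_rot: [[0.466, 0.885, -0.0], [0.885, -0.466, 0.0], [0.0, -0.0, -1.0]]
ft_force: [0.4, 0.1, -0.1]
width: 0.0327
grasp_force: 0.0
```

```bash
python3 - <<'E'
from h import *
d=snap('wrist','w1');s=ctrl.sense();print(s['eef_pos'],np.array(s['tcp_rot']).round(3),s['ft_force'],s['width'])
c=np.array([.478,-.25,.11]);R=cv2.Rodrigues(np.array(d['rvec'],float))[0]
a=np.radians(62.5);z=np.array([np.cos(a),np.sin(a),0]);x=np.array([z[1],-z[0],0])
for i,j in((1,1),(1,-1),(-1,-1),(-1,1)):
    p=R@(c+.035*i*z+.034*j*x)+np.array(d['tvec']).ravel();print((p[:2]/p[2]*d['fx']+[d['cx'],d['cy']]).round())
E
```

```text
[ 0.44325887 -0.31655293  0.30245134] [[ 0.466  0.885 -0.   ]
 [ 0.885 -0.466  0.   ]
 [ 0.    -0.    -1.   ]] [-0.14028554  0.12754914  0.23145898] 0.03301444368271622
[371.  80.]
[271.  80.]
[275. 183.]
[368. 183.]
```

View pics/w1.png

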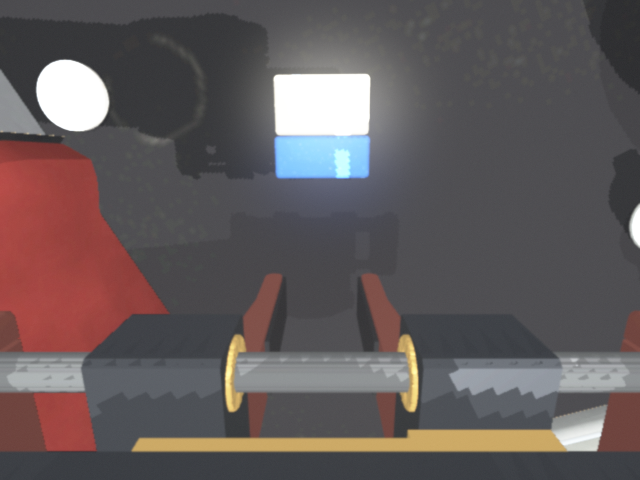

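The wrist view shows the carton's top face at (275–369, 75–178), within about 3 mm of the prediction and in line with the fingers at column 320. I'll descend behind the lid face and push.

>>> jog_arm([
  [-0.25,0,0,0.049,0],
  [-0.25,0,0,0.049,0],
  [-0.25,0,0,0.049,0],
  [-0.25,0,0,0.049,0],
  [-0.25,0,0,0.049,0],
  [-0.25,0,0,0.049,0],
  [-0.25,0,0,0.049,0],
  [-0.25,0,0,0,0],
  [-0.25,0.0125,0,0,0],
  [-0.25,0.0125,0,0,0],
  [-0.25,0.0125,0,0,0],
  [-0.25,0.0125,0,0,0],
  [-0.25,0.0125,0,0,0],
  [-0.25,0.0125,0,0,0],
  [-0.25,0.0125,0,0,0],
  [-0.25,0.0125,0,0,0],
  [-0.25,0.0125,0,0,0],
  [-0.25,0.0125,0,0,0],
])

```text
clock: 3.75
eef_pos: [0.4667, -0.2721, 0.1656]
tcp_rot: [[0.463, 0.886, 0.0], [0.886, -0.463, -0.0], [-0.0, 0.0, -1.0]]
ft_force: [-0.9, -1.5, 2.9]
width: 0.0333
grasp_force: 1.1
```

```bash
python3 - <<'E'
from h import *
a=snap('top','t2')['color'][250:340,370:490,::-1];b=snap('scene','s2')['color'][190:310,390:550,::-1]
cv2.imwrite('pics/c2.png',np.hstack([cv2.resize(a,(400,300)),cv2.resize(b,(400,300))]));print(ctrl.sense()['ft_force'])
E
```

```text
[ 0.90304885 -0.90706847  0.30911855]
```

View pics/c2.png

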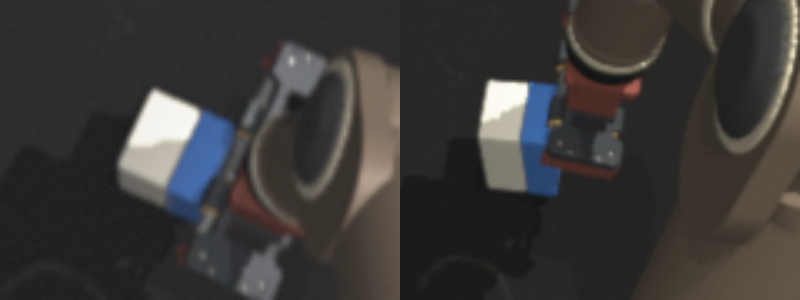

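The left crop shows the carton tilting away from the fingers: the white top at (160,130) now faces left and the lid is at (205,165). I'll continue the push.

>>> jog_arm([
  [-0.25,0.0125,0,0,0],
  [-0.25,0.0125,0,0,0],
  [-0.25,0.0125,0,0,0],
  [-0.25,0.0125,0,0,0],
  [-0.25,0.0125,0,0,0],
  [-0.25,0.0125,0,0,0],
  [-0.25,0.0125,0,0,0],
  [-0.25,0,0,0,0],
  [-0.25,0,0,0,0],
  [-0.25,0,0,0,0],
  [-0.25,0,0,0,0],
])

```text
clock: 4.95
eef_pos: [0.4826, -0.2414, 0.1654]
tcp_rot: [[0.463, 0.886, -0.0], [0.886, -0.463, -0.0], [-0.0, 0.0, -1.0]]
ft_force: [-0.3, 0.3, 0.5]
width: 0.0332
grasp_force: 0.0
```

```bash
python3 - <<'E'
from h import *
a=snap('top','t3')['color'][250:340,370:490,::-1];b=snap('scene','s3')['color'][190:310,390:550,::-1]
cv2.imwrite('pics/c3.png',np.hstack([cv2.resize(a,(400,300)),cv2.resize(b,(400,300))]));print(ctrl.sense()['ft_force'])
T=load('top')  # big box top corners, several heights
for h in(.15,.2):
  for uv in((160,270),(170,312)):print(h,onz(T,*uv,h))
E
```

```text
[-0.66372971  0.29158199  0.16433187]
0.15 [0.5564691  0.43105598 0.15      ]
0.15 [0.45324976 0.40353679 0.15      ]
0.2 [0.55039315 0.41598391 0.2       ]
0.2 [0.45150616 0.38961976 0.2       ]
```

View pics/c3.png

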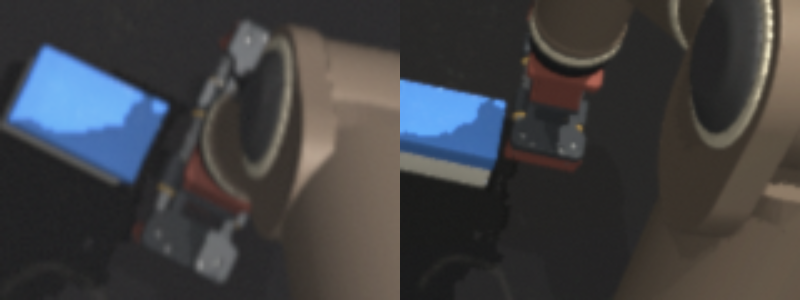

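The carton is flat: the blue lid is on top at (85,115) in the left crop, with beige beneath and clear of the fingers. Now the second box.

>>> jog_arm([
  [-0.25,-0.02,0,0,0],
  [-0.25,0,0,-0.0775,0],
  [-0.25,0,0,-0.0775,0],
  [-0.25,0,0,-0.0775,0],
  [-0.25,0,0,-0.0775,0],
  [-0.25,0,0,-0.0775,0],
])

```text
clock: 5.65
eef_pos: [0.4785, -0.2488, 0.3218]
tcp_rot: [[0.463, 0.886, -0.0], [0.886, -0.463, -0.0], [-0.0, 0.0, -1.0]]
ft_force: [1.2, 0.2, -0.5]
width: 0.0328
grasp_force: 0.0
```

>>> jog_arm([
  [-0.25,0.1018,-0.0344,0,0],
  [-0.25,0.1018,-0.0344,0,0],
  [-0.25,0.1018,-0.0344,0,0],
  [-0.25,0.1018,-0.0344,0,0],
  [-0.25,0.1018,-0.0344,0,0],
  [-0.25,0.1018,-0.0344,0,0],
  [-0.25,0.1018,-0.0344,0,0],
  [-0.25,0.1018,-0.0344,0,0],
  [-0.25,0.1018,-0.0344,0,0],
  [-0.25,0.1018,-0.0344,0,0],
  [-0.25,0.1018,-0.0344,0,0],
  [-0.25,0.1018,-0.0344,0,0],
  [-0.25,0.1018,-0.0344,0,0],
  [-0.25,0.1018,-0.0344,0,0],
  [-0.25,0,0,0,-0.0695],
  [-0.25,0,0,0,-0.0695],
  [-0.25,0,0,0,0],
])

```text
clock: 7.35
eef_pos: [0.5722, 0.3459, 0.3198]
tcp_rot: [[0.258, 0.966, -0.001], [0.966, -0.258, -0.001], [-0.001, -0.001, -1.0]]
ft_force: [0.1, 0.0, 0.3]
width: 0.0329
grasp_force: 0.0
```

```bash
python3 - <<'E'
from h import *
d=snap('wrist','w4')
T,S=load('top')['color'],load('scene')['color']
cv2.imwrite('pics/c4.png',np.hstack([cv2.resize(d['color'][:,:,::-1],(400,300)),cv2.resize(T[260:335,105:205,::-1],(400,300),interpolation=cv2.INTER_CUBIC)]))
E
```

```text
(no output)
```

View pics/c4.png

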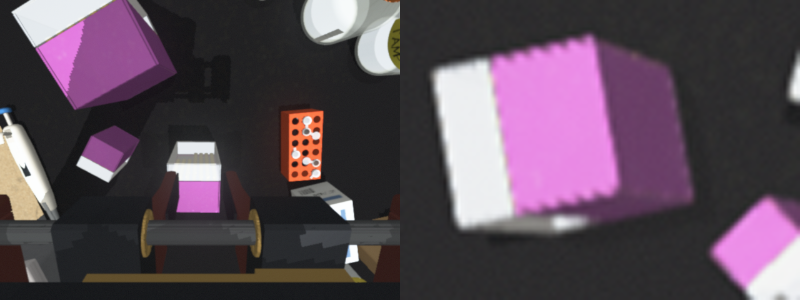

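```bash
python3 - <<'E'
from h import *
T=load('top')
for t,b in(((153.3,268.8),(172.5,277)),((159.5,308.8),(178,310))):
    g=onz(T,*b,0);hs=np.linspace(.08,.3,111);P=np.array([onz(T,*t,h) for h in hs]);e=np.linalg.norm(P[:,:2]-g[:2],axis=1);i=e.argmin();print(g,hs[i],e[i],P[i])
E
```

```text
[0.55466588 0.44127307 0.        ] 0.172 0.0023872082971853723 [0.55695653 0.44060101 0.172     ]
[0.46355787 0.42367263 0.        ] 0.16599999999999998 0.0028875156057989364 [0.46074884 0.42434131 0.166     ]
```

>>> jog_arm([
  [-0.25,0,0,0.05,0],
  [-0.25,0,0,0.05,0],
  [-0.25,0,0,0.05,0],
  [-0.25,0,0,0.05,0],
  [-0.25,0,0,0.05,0],
  [-0.25,0,0,0.05,0],
  [-0.25,0,0,0.05,0],
  [-0.25,0,-0.025,0,0],
  [-0.25,-0.0125,0,0,0],
  [-0.25,-0.0125,0,0,0],
  [-0.25,-0.0125,0,0,0],
  [-0.25,-0.0125,0,0,0],
  [-0.25,-0.0125,0,0,0],
  [-0.25,-0.0125,0,0,0],
  [-0.25,-0.0125,0,0,0],
  [-0.25,-0.0125,0,0,0],
])

```text
clock: 9.0
eef_pos: [0.5518, 0.3097, 0.1804]
tcp_rot: [[0.26, 0.966, -0.0], [0.966, -0.26, -0.0], [-0.0, 0.0, -1.0]]
ft_force: [-0.1, -0.2, 0.1]
width: 0.0325
grasp_force: 0.3
```

```bash
python3 - <<'E'
from h import *
a=snap('top','t5')['color'][235:340,150:290,::-1];b=snap('scene','s5')['color'][210:330,170:330,::-1]
cv2.imwrite('pics/c5.png',np.hstack([cv2.resize(a,(400,300)),cv2.resize(b,(400,300))]));print(ctrl.sense()['ft_force'])
E
```

```text
[-0.4590417  -0.10353717 -0.1753006 ]
```

View pics/c5.png

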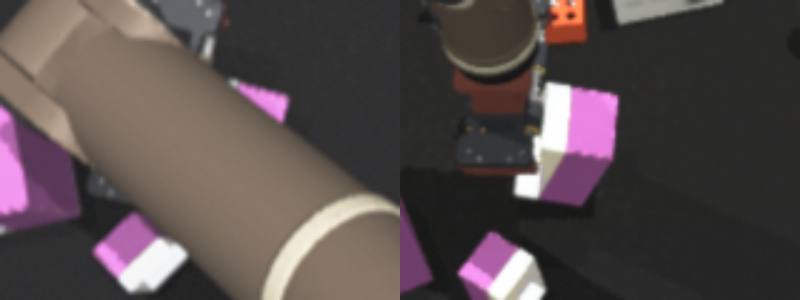

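The right crop shows the middle box leaning away from the fingers, with its top at (590,110). I'll keep pushing.

>>> jog_arm([
  [-0.25,-0.0125,0,0,0],
  [-0.25,-0.0125,0,0,0],
  [-0.25,-0.0125,0,0,0],
  [-0.25,-0.0125,0,0,0],
  [-0.25,-0.0125,0,0,0],
  [-0.25,-0.0125,0,0,0],
  [-0.25,-0.0125,0,0,0],
  [-0.25,-0.0125,0,0,0],
  [-0.25,0,0,0,0],
  [-0.25,0,0,0,0],
  [-0.25,0,0,0,0],
  [-0.25,0,0,0,0],
])

```text
clock: 10.3
eef_pos: [0.5415, 0.2719, 0.1804]
tcp_rot: [[0.259, 0.966, 0.0], [0.966, -0.259, 0.0], [0.0, -0.0, -1.0]]
ft_force: [-0.1, -0.2, 0.8]
width: 0.0326
grasp_force: 0.0
```

```bash
python3 - <<'E'
from h import *
snap('scene','s6');print(ctrl.sense()['ft_force'])
E
```

```text
[-0.05519379  0.63686438  0.53744937]
```

View pics/s6.png

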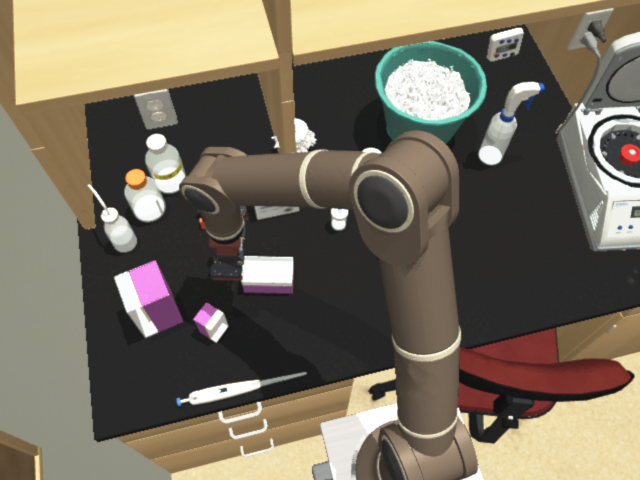

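The tip box now lies flat with its white lid on top at (268,268) and purple beneath. The large box (150,298) and small box (210,322) haven't moved. I'll back off, lift and check once more.

>>> jog_arm([
  [-0.25,0.025,0,0,0],
  [-0.25,0,0,-0.08,0],
  [-0.25,0,0,-0.08,0],
  [-0.25,0,0,-0.08,0],
  [-0.25,0,0,-0.08,0],
  [-0.25,0,0,0,0],
  [-0.25,0,0,0,0],
  [-0.25,0,0,0,0],
])

```text
clock: 11.15
eef_pos: [0.5438, 0.2813, 0.3074]
tcp_rot: [[0.259, 0.966, -0.001], [0.966, -0.259, -0.001], [-0.001, -0.001, -1.0]]
ft_force: [0.1, -0.1, -0.6]
width: 0.0328
grasp_force: 0.0
```

```bash
python3 - <<'E'
from h import *
snap('top','t7')
E
```

```text
(no output)
```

View pics/t7.png

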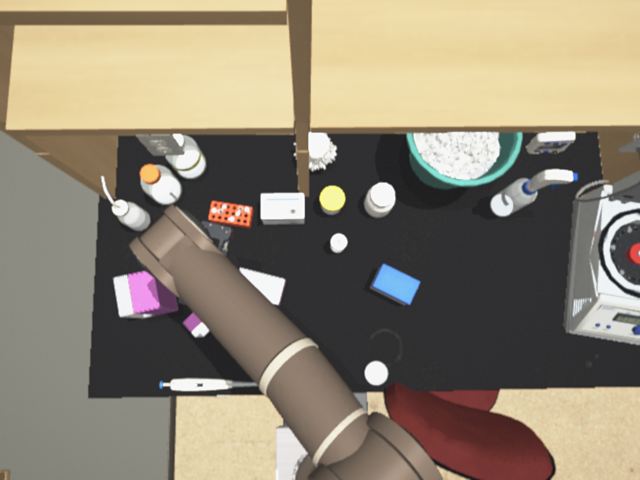

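Both lids face up, the carton at (395,284) and the tip box at (262,287). The vial at (338,243) and the rest are unmoved, and the arm is clear, so I'm handing in.

```bash
python3 -c "
from h import *
print(workorder.finish_job())"
```

```text
the job is handed in; nothing more can be done
None
```

Both tip boxes were pushed over and lie flat on their bases with lids up, next to where they stood; nothing else in view moved, and the job was handed in at about 11 s of the 51 s limit.

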